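Rehang a lift-off flap on its sprung hinge pin

ROBOT

A 6-joint arm with a two-finger parallel gripper is mounted at the origin on the work surface. World frame = base frame: x ahead of the robot, y to its left, z up, the work surface at z = 0. Lengths are in m, angles in rad, forces in N, time in s.
With the tool pointing down it reaches from about 0.25 to 0.775 m from the base axis. Payload 4 kg.
Tool frame: the origin (TCP) lies on the centre line of the jaws, within the pads' length; the fingertips stand 8 mm ahead of it and the grasp point (between the pads) lies 11 mm behind it; y points along the fingers, x is the direction in which the jaws open and shut, and the axes are right-handed (so a half turn about y gives the same grasp; the last joint's range is limited). The gripper opens to 94 mm and grips with 3 to 60 N. Pads are 16 mm wide; open, the fingers measure 119 mm over their backs; the gripper's body (75 mm by 177 mm) begins 78 mm behind the grasp point.
Start: joints at [-1.214, 0.087, 1.371, -0, 1.684, -0.103], TCP at [0.244, -0.493, 0.214] pointing down, gripper open.
Joint ranges: [-3.1, 3.1], [-0.76, 2.03], [0.27, 2.55], [-1.08, 4.22], [0.17, 2.65], [-2.57, 2.57]. Speed limits (rad/s): [2.79, 2.79, 3.14, 3.14, 3.14, 3.14].

INTERFACE

Orientations are given as [roll, pitch, yaw] about the fixed x, y, z axes, in that order (R = Rz(yaw) Ry(pitch) Rx(roll)).
In Python, from bench import robot gives the robot as it stands.
- The arm moves only by the tool step_arm, never from a script. Its argument "commands" is a list of rows, each an object with "xyz": the shift along the world's x, y, z in m, a list of three; "twist": the turn, a rotation vector about the world's x, y, z in degrees, a list of three. In form: [{"xyz": [tx, ty, tz], "twist": [ax, ay, az]}, ...]. A call has 1 to 12 rows; each row is the pose to reach, as a shift and turn from the pose commanded when the call began; what a row does not reach only later rows make up. A row lasts 1/12 s, in which the tool goes at most 41.7 mm and 7.16 degrees, less where a joint would pass 70% of its speed; a pose out of reach is approached as far as the arm can. A call with a gripper value outside its range is refused whole. "fingers" is the closure in counts, from 0 (fully open) to 255 (shut), set as the call begins (left out, the last holds). The fingers move at their own pace and stop on an object; the grip force is fixed at half the most. Time passes only in rows, so rows that repeat a pose let the fingers close. It gives the time, the measured TCP pose, the force and the opening at its end, in the units of the state.
- robot.get_obs(): the state, without advancing time (a new reading comes with each control period).
- robot.snapshot(name): name is "side" or "top"; returns (picture, depth): 420x560x3 uint8, red, green, blue; 420x560 float32, m along the optical axis (not along the pixel's ray), 0 where there is no reading.
- robot.camera_info(name): a dict with "fx", "fy", "cx", "cy" (pixels), "R" (3x3) and "t" (3): a world point X has camera coordinates R X + t. Camera axes: x right, y down, z forward; pixel columns grow to the right and rows downward; lengths in m; the calibration is good to about 2 mm. A picture is of the moment at which its call begins. camera_info takes no time and is no camera call.
- robot.close_job(): hands the job in, once; it reports no verdict.
The state is a dict: "time": time; "joint_positions": joint angles; "qvel": joint speeds; "joint_torque": joint torques, N m; "tool_pos": TCP position; "ee_rot": TCP orientation; "wrist_force": force on the tool from outside, world axes, zero at the start; "wrist_torque": the same for the moment, N m; "width": finger opening in m.
Only numpy, scipy, OpenCV 4.12 (cv2) and the standard library are available. Lean on these libraries where they do the work, as an engineer would, in place of code of your own. Each camera call takes 0.05 s, during which the arm holds its last target.

TASK

The steel flap is hanging on the empty grey bin, but it belongs on the bin with the valve caps. Squeeze its two tabs together to draw the sprung hinge pin, lift the flap off, and hang it in the hinge bracket of the other bin, facing the same way: the plain pin seated at the bottom of its slot, the sprung pin snapped into its hole, the flap hanging straight down and left alone. Feel your way in and never force the flap against either bin (stay under about 25 N), and do not disturb the other things on the shelf.

Things in the scene. Friction and masses are not known exactly. Their poses are not given: they have to be found in the camera images.
- bin_a: Empty grey plastic bin that carries the flap at the start, fixed. 120 (x) x 186 (y) mm, side walls 100 mm high, back wall 90 mm, open at the top and front (-x side). Origin: centre of its underside, z up. Inside the side walls is a steel hinge bracket (see point hinge_a).
- hinge_a (a point): Middle of the hinge axis of bin_a (bin frame x = -35, y = 0, z = 95 mm), bin's axes; the hinge runs along y. Two cheeks 52 mm long in x, 12 mm thick, inner faces at y = +75 and -75 mm, tops at z = 115 mm. The +y cheek has an 11 mm wide slot, open at the top, floor at z = 91 mm; the -y cheek a closed 12 x 12 mm through hole centred on the axis.
- bin_b: Fixed bin like bin_a, same size, frame and bracket (set at its own x, see hinge_b), holding four loose chrome valve caps, without a flap. Its place and yaw differ from bin_a's.
- hinge_b (a point): Foremost place of bin_b's hinge axis (bin frame x = -45, y = 0, z = 95 mm), fixed to the bin. The real bracket, both cheeks together, is screwed on through long screw slots and sits anywhere from 4 to 24 mm behind this (towards bin +x); the offset is not measured: find the slot by feel or by eye. It is screwed tight; its heights and y are exact.
- flap: Steel lift-off flap, 0.18 to 0.34 kg: panel 142 mm wide (y), 5 mm thick (x), hanging 75 mm down from its hinge axis. Origin: on the axis, midway between its ends; axes as the bin's when hung. Side play between the cheeks 4 mm each way. A pin on the axis sticks out at each end: plain at +y, sprung at -y.
- squeeze (a point): Point between the flap's two upright tabs, 42 mm above the axis, y = 0; flap axes. Tabs: 22 mm wide (x), 8 mm thick (y), 5 to 52 mm above the axis. Fixed tab: outer face at y = +20 mm. Sliding tab (carries the sprung pin): outer face at y = -34 mm with the pin out, -20 mm fully drawn. Squeezed together (40 mm) they are the handle.
- plain_end (a point): Tip of the plain fixed pin (8 mm diameter, 12 mm long), at flap y = +83 mm on the axis. It drops into the open slot.
- sprung_end (a point): Tip of the sprung pin (8 mm diameter, tapered) on the axis: flap y = -84 mm when out, -70 mm when fully drawn, which clears the cheek. It snaps into the closed hole only if its tip comes within about 4 mm of the hole's centre: seating the plain pin tips the flap in the grip so that this end sags, so level the flap before letting the pin out, and draw it and try again if it stops on the cheek.
- pin (a joint): Draw of the sprung pin: 0 = sprung fully out, 0.014 m = fully drawn (stop). The spring pushes it out with 3.6 N at 0 and about 10 N at 0.014. Squeezing with 20 to 40 N holds it drawn and carries the flap.
- bottle: Green glass bottle with twist cap, 66 mm diameter, 200 mm high, bystander; origin under its centre.
- wheel_brush: Black plastic wheel brush, 56 mm thick, 210 mm long, lying, bystander; origin under its middle.
- depth_gauge: Silver tyre depth gauge, about 110 mm long, 8 mm thick, lying, bystander; origin under its middle.
- pry_tool: Orange panel pry tool, about 195 mm long, 7 mm thick, lying, bystander; origin under its middle.
There are look-alikes about, which are no part of the job. Of the things shaped like the flap, the steel one is meant.

How it is judged:
By the outcome, as a careful person would: the job done as asked, in the order asked, and still so for the second after the job is handed in, with the robot touching nothing.
It also fails if it takes over 72 s, if anything falls off the work surface, if the arm or the gripper's body presses on something with over 40 N, if the wrist force passes 120 N, or if a joint passes its speed limit or range.

## Working session

There is one attempt and no reset: what is moved stays moved. The work goes in short steps, Python scripts to look and compute and a tool call to move; the robot and the scene stay as the last step left them, time stands still between calls to the robot, and variables do not carry over. Pictures are saved under pics/ and viewed, and the job is handed in when it is done.

Besides the shell and the picture viewer there is one more tool, called after ">>>" as name(argument=value, ...), one argument or row to a line, values as JSON. step_arm: Moves the arm, as the interface text tells. Its arguments: {"type":"object","properties":{"commands":{"type":"array"},"fingers":{"type":"number"}},"required":["commands"]}

```bash
mkdir -p pics; ls; cat > h.py <<'E'
import numpy as np, cv2
from bench import robot
def snap(n,tag):
    p,d=robot.snapshot(n); cv2.imwrite(f'pics/{tag}.png',p[:,:,::-1]); np.savez(f'pics/{tag}.npz',p=p,d=d); return p,d
def pts(n,d):
    c=robot.camera_info(n);R=np.array(c['R']);t=np.array(c['t'])
    v,u=np.mgrid[:d.shape[0],:d.shape[1]]
    X=np.stack([(u-c['cx'])/c['fx']*d,(v-c['cy'])/c['fy']*d,d],-1)
    return (X-t)@R
def proj(n,P):
    c=robot.camera_info(n);X=np.array(P)@np.array(c['R']).T+np.array(c['t'])
    return np.stack([c['fx']*X[...,0]/X[...,2]+c['cx'],c['fy']*X[...,1]/X[...,2]+c['cy']],-1)
E
python3 - <<'E'
from h import *
for n in('top','side'):
    snap(n,n+'0'); c=robot.camera_info(n); print(n,c, -np.array(c['R']).T@np.array(c['t']))
print(robot.get_obs())
E
```

```text
pics
top {'fx': 394.5295721486876, 'fy': 394.5295721486876, 'cx': 275.28014215467584, 'cy': 211.70727983138275, 'R': array([[-0.02310271, -0.99959006,  0.01691086],
       [-0.99688152,  0.02175682, -0.07585434],
       [ 0.07545532, -0.01861056, -0.9969755 ]]), 't': array([0.09248589, 0.52684048, 1.01443593])} [0.45078963 0.09986483 1.04976689]
side {'fx': 468.85843778386203, 'fy': 468.85843778386203, 'cx': 272.1178512308105, 'cy': 199.69209801069746, 'R': array([[-0.85146641, -0.5240016 ,  0.02067055],
       [-0.29184698,  0.44074566, -0.84886312],
       [ 0.43569518, -0.72881107, -0.52820841]]), 't': array([0.52124142, 0.18793903, 1.09711386])} [0.02066178 0.98988676 0.72826493]
{'time': 0.1, 'joint_positions': array([-1.21410165e+00,  8.78639219e-02,  1.37211629e+00, -6.17992026e-06,
        1.68357664e+00, -1.03129264e-01]), 'qvel': array([ 1.68857212e-04,  8.04435274e-06, -4.32675307e-03, -9.36567244e-04,
        3.80822969e-04, -2.56045081e-04]), 'joint_torque': array([ 1.22590802e-03, -3.41249871e+01, -3.03302372e+01,  7.20208464e-02,
        3.03643662e-02, -9.72956082e-05]), 'tool_pos': array([ 0.24389582, -0.49243003,  0.2124239 ]), 'ee_rot': array([-1.57060023,  0.0019544 , -1.11097288]), 'wrist_force': array([-1.0192569 ,  0.59237953, -0.73733474]), 'wrist_torque': array([ 0.02204527, -0.01738412, -0.00250027]), 'width': 0.09413448240186231}
```

View pics/top0.png

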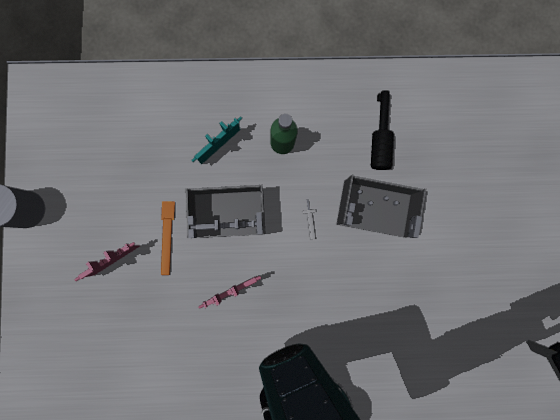

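View pics/side0.png

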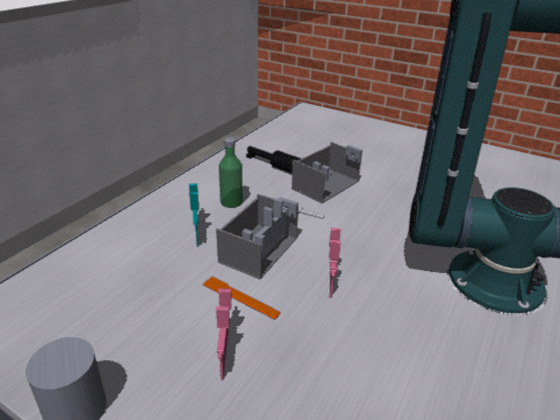

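The top view shows bin_a (with flap) at about (226,212) and bin_b (with caps) at about (383,207). Both open towards the robot. The coloured look-alikes are at (217,140), (107,262) and (235,292).

```bash
python3 - <<'E'
from h import *
for n in('top','side'):
    z=np.load(f'pics/{n}0.npz'); d=z['d'];p=z['p']; P=pts(n,d)
    cv2.imwrite(f'pics/{n}0a.png',cv2.resize(p[(170,185)[n=='side']:(255,285)[n=='side'],175:295] if n=='top' else p[185:285,205:325],None,fx=6,fy=6,interpolation=cv2.INTER_CUBIC)[:,:,::-1][:600])
    cv2.imwrite(f'pics/{n}0b.png',cv2.resize(p[165:250,325:440] if n=='top' else p[140:210,280:375],None,fx=6,fy=6,interpolation=cv2.INTER_CUBIC)[:,:,::-1])
    if n=='top': print((d==0).mean())
z=np.load('pics/top0.npz');P=pts('top',z['d'])
# heights in bins
for (a,b,c,e) in((183,243,182,270),(172,242,334,432)):
    Q=P[a:b,c:e]; m=Q[...,2]>.085
    print(m.sum()); 
    q=Q[m]; h=np.histogram(q[:,2],bins=np.arange(.08,.17,.005)); print(h)
    rect=cv2.minAreaRect((q[:,:2]*1000).astype(np.float32)); print(rect, cv2.boxPoints(rect))
E
```

```text
0.003924319727891156
1049
(array([  0, 113, 112, 320, 169,  18, 121,  95,   5,   1,   1,   5,  36,
        38,   0,   0,   0]), array([0.08 , 0.085, 0.09 , 0.095, 0.1  , 0.105, 0.11 , 0.115, 0.12 ,
       0.125, 0.13 , 0.135, 0.14 , 0.145, 0.15 , 0.155, 0.16 , 0.165]))
((519.3034057617188, 198.94686889648438), (140.5479278564453, 195.68295288085938), 1.0242514610290527) [[447.29172 295.5165 ]
 [450.78964  99.86484]
 [591.31506 102.37723]
 [587.81714 298.0289 ]]
799
(array([  0, 163, 143, 132,  95,  23, 116, 105,   0,   0,   0,   0,   0,
         0,   0,   0,   0]), array([0.08 , 0.085, 0.09 , 0.095, 0.1  , 0.105, 0.11 , 0.115, 0.12 ,
       0.125, 0.13 , 0.135, 0.14 , 0.145, 0.15 , 0.155, 0.16 , 0.165]))
((530.7891845703125, -93.45074462890625), (156.7384033203125, 387.9646301269531), 0.48237937688827515) [[ 450.78964   99.8649 ]
 [ 454.05588 -288.08597]
 [ 610.7887  -286.7664 ]
 [ 607.52246  101.18448]]
```

View pics/top0a.png

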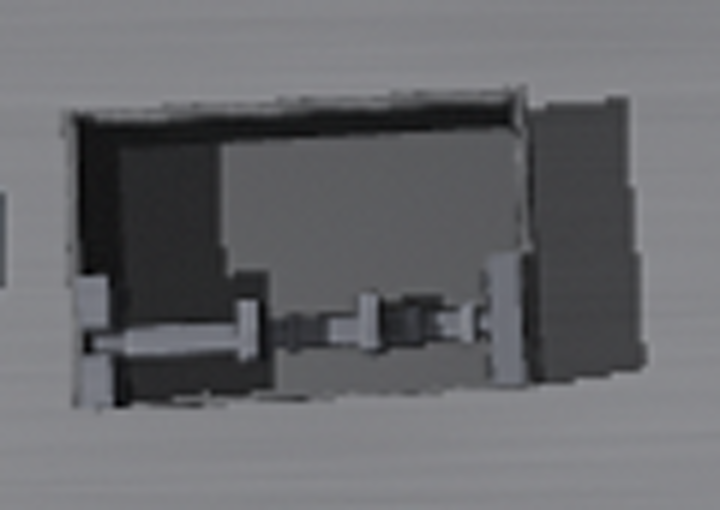

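View pics/top0b.png

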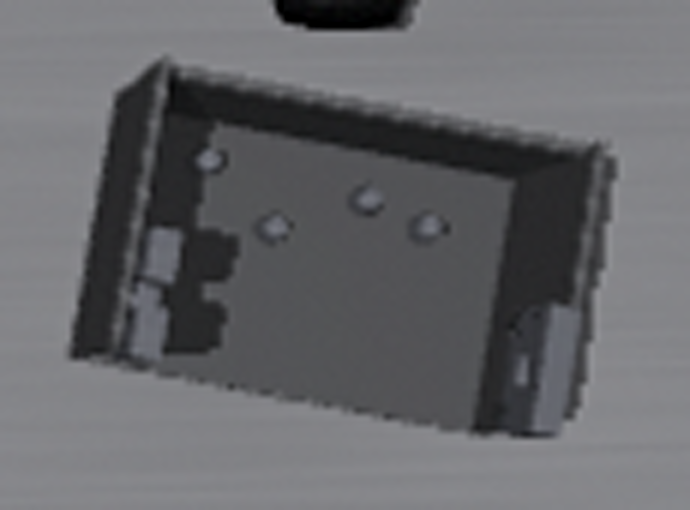

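View pics/side0b.png

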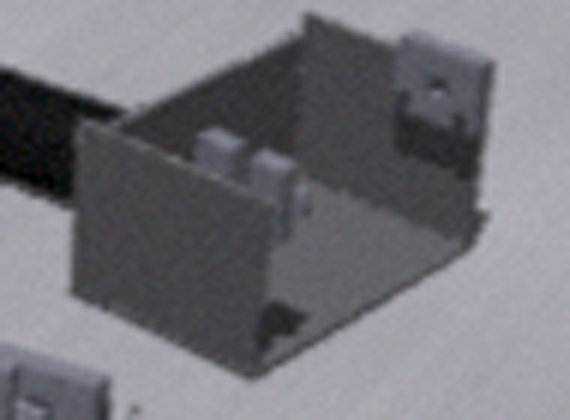

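View pics/side0a.png

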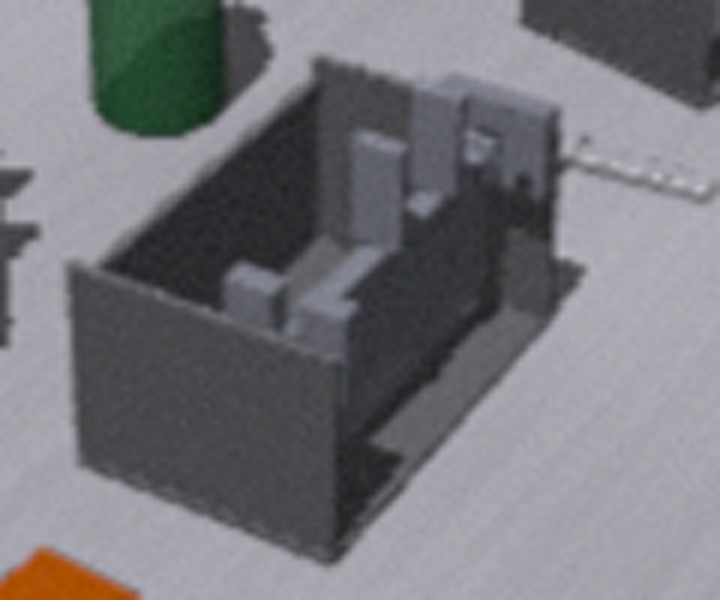

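```bash
python3 - <<'E'
from h import *
z=np.load('pics/top0.npz');d=z['d'];P=pts('top',d);P[d==0]=np.nan
print('table z',np.nanmedian(P[330:360,50:150,2]))
for nm,(a,b,c,e) in dict(A=(183,243,182,270),B=(172,242,334,432)).items():
    Q=P[a:b,c:e]; 
    im=np.zeros(Q.shape[:2]+(3,),np.uint8)
    Z=Q[...,2]
    for lo,hi,col in((.084,.0945,(255,0,0)),(.0945,.107,(0,255,0)),(.107,.125,(0,0,255)),(.13,.16,(255,255,0))):
        im[(Z>lo)&(Z<hi)]=col
    cv2.imwrite(f'pics/cls{nm}.png',cv2.resize(im,None,fx=7,fy=7,interpolation=0))
    m=((Z>.107)&(Z<.125)).astype(np.uint8)
    for M,lab in((m,'cheek'),(((Z>.135)&(Z<.16)).astype(np.uint8),'tab')):
        n,L,S,C=cv2.connectedComponentsWithStats(M)
        for i in range(1,n):
            if S[i,4]<8: continue
            q=Q[L==i]; r=cv2.minAreaRect((q[:,:2]*1000).astype(np.float32))
            print(nm,lab,S[i,4],q.mean(0).round(4),np.round(q.min(0),4),np.round(q.max(0),4),r)
E
```

```text
table z -0.000549540800816235
A cheek 115 [0.4965 0.1216 0.1147] [0.4717 0.115  0.1074] [0.522  0.1283 0.1185] ((496.78399658203125, 121.61260223388672), (50.56269836425781, 11.95317268371582), 1.7514268159866333)
A cheek 52 [0.5063 0.2834 0.1145] [0.4967 0.2774 0.1073] [0.5161 0.2895 0.1196] ((506.40069580078125, 283.5198059082031), (19.198362350463867, 11.862207412719727), 1.6072629690170288)
A cheek 49 [0.4756 0.2822 0.1143] [0.466  0.2763 0.1074] [0.4851 0.2893 0.1191] ((475.6357727050781, 282.33111572265625), (20.460241317749023, 11.768864631652832), 6.571459770202637)
A tab 40 [0.4929 0.2183 0.1444] [0.4825 0.2146 0.1381] [0.5034 0.222  0.1491] ((492.9210510253906, 218.50531005859375), (20.9072265625, 7.27327823638916), 2.0919697284698486)
A tab 39 [0.4944 0.1726 0.1445] [0.4838 0.169  0.1355] [0.5049 0.1762 0.1487] ((494.3875732421875, 172.5192413330078), (7.0712056159973145, 21.14012908935547), 89.35344696044922)
B cheek 48 [ 0.5289 -0.1     0.1149] [ 0.5189 -0.1062  0.1077] [ 0.5388 -0.0932  0.1186] ((528.958740234375, -99.70453643798828), (12.348450660705566, 19.65321922302246), 85.7669677734375)
B cheek 50 [ 0.4982 -0.0934  0.1143] [ 0.4884 -0.1005  0.1076] [ 0.5076 -0.0863  0.1185] ((498.2752990722656, -93.89898681640625), (11.853019714355469, 20.29340362548828), 76.53585815429688)
B cheek 134 [ 0.4793 -0.2546  0.1144] [ 0.4538 -0.2662  0.1071] [ 0.504  -0.2437  0.1191] ((479.3304443359375, -255.55589294433594), (13.836036682128906, 51.510746002197266), 77.15061950683594)
```

View pics/clsA.png

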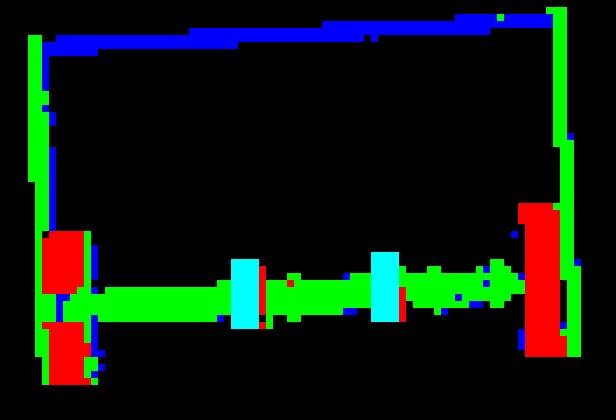

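View pics/clsB.png

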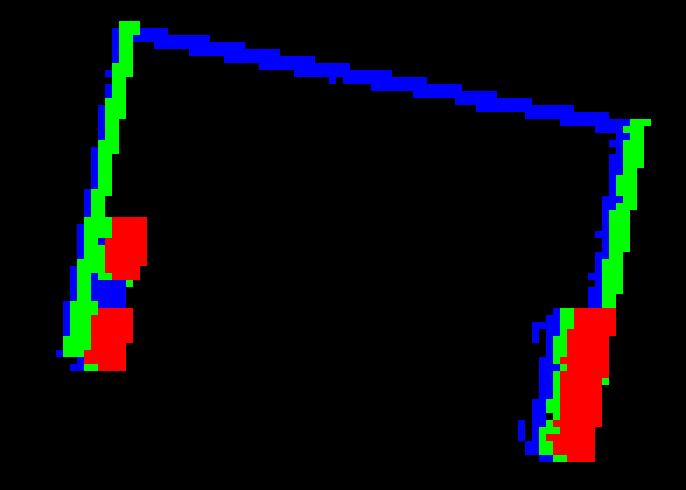

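>>> step_arm(
  commands=[
    {"xyz":[0.01,0.028,0.01],"twist":[0,0,-1]},
    {"xyz":[0.02,0.058,0.02],"twist":[0,0,-2]},
    {"xyz":[0.03,0.087,0.03],"twist":[0,0,-3]},
    {"xyz":[0.041,0.116,0.04],"twist":[0,0,-4]},
    {"xyz":[0.052,0.145,0.05],"twist":[0,0,-5]},
    {"xyz":[0.062,0.174,0.06],"twist":[0,0,-6]},
    {"xyz":[0.073,0.203,0.06],"twist":[0,0,-7]},
    {"xyz":[0.083,0.232,0.06],"twist":[0,0,-8]},
    {"xyz":[0.094,0.261,0.06],"twist":[0,0,-9]},
    {"xyz":[0.104,0.29,0.06],"twist":[0,0,-10]},
    {"xyz":[0.115,0.319,0.06],"twist":[0,0,-11]},
    {"xyz":[0.125,0.348,0.06],"twist":[0,0,-12]},
  ],
  fingers=0,
)

```text
time: 1.1
tool_pos: [0.3691, -0.1433, 0.2731]
ee_rot: [-1.571, 0.0, -1.322]
wrist_force: [1.4, -1.3, -0.7]
width: 0.0934
```

>>> step_arm(
  commands=[
    {"xyz":[0.01,0.028,0],"twist":[0,0,-1]},
    {"xyz":[0.02,0.058,0],"twist":[0,0,-2]},
    {"xyz":[0.03,0.087,0],"twist":[0,0,-3]},
    {"xyz":[0.041,0.116,0],"twist":[0,0,-4]},
    {"xyz":[0.052,0.145,0],"twist":[0,0,-5]},
    {"xyz":[0.062,0.174,0],"twist":[0,0,-6]},
    {"xyz":[0.073,0.203,0],"twist":[0,0,-7]},
    {"xyz":[0.083,0.232,0],"twist":[0,0,-8]},
    {"xyz":[0.094,0.261,0],"twist":[0,0,-9.5]},
    {"xyz":[0.104,0.29,0],"twist":[0,0,-11]},
    {"xyz":[0.115,0.319,0],"twist":[0,0,-12.4]},
    {"xyz":[0.125,0.347,-0.01],"twist":[0,0,-12.4]},
  ],
)

```text
time: 2.1
tool_pos: [0.495, 0.204, 0.2649]
ee_rot: [-1.568, 0.001, -1.537]
wrist_force: [0.7, 0.2, -0.3]
width: 0.0937
```

>>> step_arm(
  commands=[
    {"xyz":[0,0,-0.02],"twist":[0,0,0]},
    {"xyz":[0,0,-0.03],"twist":[0,0,0]},
    {"xyz":[0,0,-0.03],"twist":[0,0,0]},
  ],
)

```text
time: 2.35
tool_pos: [0.4923, 0.2017, 0.2296]
ee_rot: [-1.578, -0.002, -1.536]
wrist_force: [-0.9, -0.5, -0.7]
width: 0.0943
```

>>> step_arm(
  commands=[
    {"xyz":[0.001,0,-0.02],"twist":[0,0,0]},
    {"xyz":[0.001,0,-0.04],"twist":[0,0,0]},
    {"xyz":[0.001,0,-0.05],"twist":[0,0,0]},
    {"xyz":[0.001,0,-0.05],"twist":[0,0,0]},
    {"xyz":[0.001,0,-0.05],"twist":[0,0,0]},
  ],
)

```text
time: 2.77
tool_pos: [0.495, 0.2015, 0.1838]
ee_rot: [-1.571, -0.0, -1.538]
wrist_force: [-0.4, 0.9, 0.2]
width: 0.094
```

```bash
python3 - <<'E'
from h import *
p,d=snap('side','side1'); cv2.imwrite('pics/side1z.png',cv2.resize(p[120:290,180:350],None,fx=3.5,fy=3.5,interpolation=2)[:,:,::-1])
o=robot.get_obs();print(o['tool_pos'],o['ee_rot'],o['wrist_force'],o['time'])
E
```

```text
[0.49552589 0.20175388 0.1848084 ] [-1.56914124e+00  2.99311816e-04 -1.53770466e+00] [0.53287206 0.25837805 0.40752576] 2.8167
```

View pics/side1z.png

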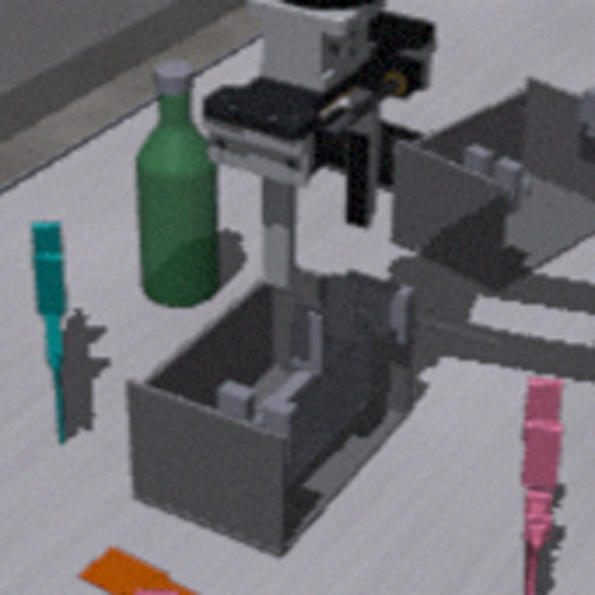

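The open fingers at about (265,240) and (355,185) in the zoom line up along the hinge and straddle the tabs. Going down now.

>>> step_arm(
  commands=[
    {"xyz":[-0.001,0,-0.015],"twist":[0,0,0]},
    {"xyz":[-0.0015,0.0005,-0.03],"twist":[0,0,0]},
    {"xyz":[-0.0015,0.0005,-0.045],"twist":[0,0,0]},
    {"xyz":[-0.0015,0.0005,-0.053],"twist":[0,0,0]},
    {"xyz":[-0.0015,0.0005,-0.058],"twist":[0,0,0]},
    {"xyz":[-0.0015,0.0005,-0.058],"twist":[0,0,0]},
    {"xyz":[-0.0015,0.0005,-0.058],"twist":[0,0,0]},
  ],
)

```text
time: 3.4
tool_pos: [0.4941, 0.2027, 0.1265]
ee_rot: [-1.569, 0.0, -1.537]
wrist_force: [-0.1, -0.5, 1.1]
width: 0.094
```

```bash
python3 - <<'E'
from h import *
p,d=snap('side','side2'); cv2.imwrite('pics/side2z.png',cv2.resize(p[120:290,180:350],None,fx=3.5,fy=3.5,interpolation=2)[:,:,::-1])
o=robot.get_obs();print(o['tool_pos'],o['ee_rot'],o['wrist_force'],o['time'])
E
```

```text
[0.49433851 0.20275549 0.12680519] [-1.56870102e+00  3.89137683e-04 -1.53691535e+00] [ 0.21820876  0.60319022 -0.25394627] 3.45
```

View pics/side2z.png

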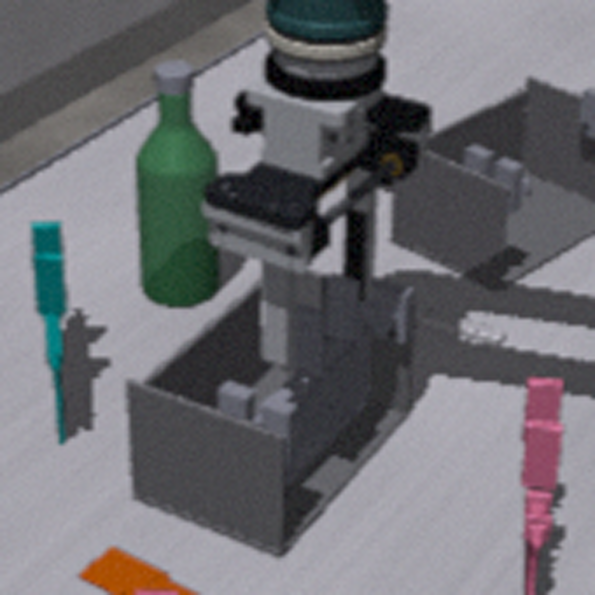

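>>> step_arm(
  commands=[
    {"xyz":[0,0,0],"twist":[0,0,0]},
    {"xyz":[0,0,0],"twist":[0,0,0]},
    {"xyz":[0,0,0],"twist":[0,0,0]},
    {"xyz":[0,0,0],"twist":[0,0,0]},
    {"xyz":[0,0,0],"twist":[0,0,0]},
    {"xyz":[0,0,0],"twist":[0,0,0]},
  ],
  fingers=120,
)

```text
time: 3.95
tool_pos: [0.4937, 0.2018, 0.1256]
ee_rot: [-1.571, -0.002, -1.537]
wrist_force: [1.0, -4.0, 2.4]
width: 0.0568
```

>>> step_arm(
  commands=[
    {"xyz":[0,0,0],"twist":[0,0,0]},
    {"xyz":[0,0,0],"twist":[0,0,0]},
    {"xyz":[0,0,0],"twist":[0,0,0]},
    {"xyz":[0,0,0],"twist":[0,0,0]},
    {"xyz":[0,0,0],"twist":[0,0,0]},
    {"xyz":[0,0,0],"twist":[0,0,0]},
  ],
  fingers=255,
)

```text
time: 4.45
tool_pos: [0.4933, 0.2029, 0.1251]
ee_rot: [-1.572, 0.0, -1.537]
wrist_force: [-0.3, 1.2, -2.2]
width: 0.0399
```

>>> step_arm(
  commands=[
    {"xyz":[0,0,0.004],"twist":[0,0,0]},
    {"xyz":[0,0,0.008],"twist":[0,0,0]},
    {"xyz":[0,0,0.012],"twist":[0,0,0]},
    {"xyz":[0,0,0.012],"twist":[0,0,0]},
  ],
)

```text
time: 4.78
tool_pos: [0.4943, 0.2027, 0.1389]
ee_rot: [-1.569, 0.0, -1.537]
wrist_force: [0.3, 0.3, -3.1]
width: 0.0395
```

>>> step_arm(
  commands=[
    {"xyz":[0,0,0.008],"twist":[0,0,0]},
    {"xyz":[0,0,0.016],"twist":[0,0,0]},
    {"xyz":[0,0,0.024],"twist":[0,0,0]},
    {"xyz":[0,0,0.034],"twist":[0,0,0]},
    {"xyz":[0,0,0.044],"twist":[0,0,0]},
    {"xyz":[0,0,0.054],"twist":[0,0,0]},
    {"xyz":[0,0,0.064],"twist":[0,0,0]},
    {"xyz":[0,0,0.074],"twist":[0,0,0]},
    {"xyz":[0,0,0.084],"twist":[0,0,0]},
    {"xyz":[0,0,0.084],"twist":[0,0,0]},
  ],
)

```text
time: 5.62
tool_pos: [0.4948, 0.203, 0.2247]
ee_rot: [-1.566, 0.001, -1.537]
wrist_force: [0.4, -0.5, -2.2]
width: 0.0399
```

```bash
python3 - <<'E'
from h import *
p,d=snap('side','side3'); cv2.imwrite('pics/side3z.png',cv2.resize(p[80:290,180:370],None,fx=2.8,fy=2.8,interpolation=2)[:,:,::-1])
o=robot.get_obs();print(o)
E
```

```text
{'time': 5.6667, 'joint_positions': array([ 2.83307926e-01,  4.81291142e-02,  1.39277710e+00, -7.53099562e-05,
        1.69742636e+00,  1.82015424e+00]), 'qvel': array([-0.00112916,  0.01202144,  0.03944943,  0.00062441, -0.00628241,
       -0.00098621]), 'joint_torque': array([ 4.35178023e-03, -3.42780197e+01, -3.21831787e+01, -1.70874930e-03,
       -1.39862348e-02,  3.86588306e-05]), 'tool_pos': array([0.49435537, 0.20284955, 0.22333186]), 'ee_rot': array([-1.56761865e+00,  7.32159660e-04, -1.53685478e+00]), 'wrist_force': array([-0.93013838,  0.52132886, -2.60969928]), 'wrist_torque': array([ 0.02335265,  0.01907249, -0.02789973]), 'width': 0.039627271221143255}
```

View pics/side3z.png

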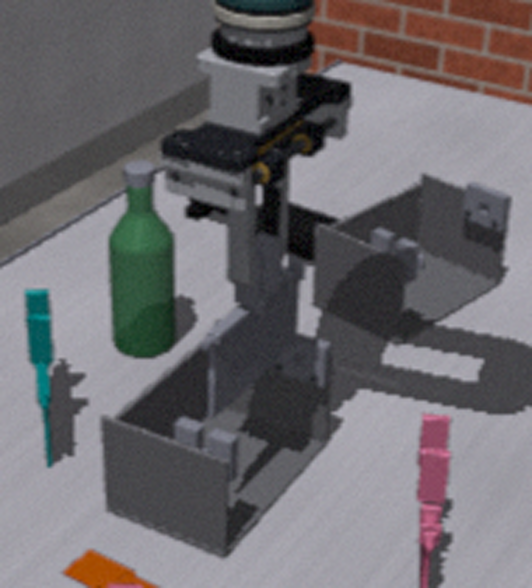

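>>> step_arm(
  commands=[
    {"xyz":[0,0,0.02],"twist":[0,0,0]},
    {"xyz":[0,-0.02,0.04],"twist":[0,0,0]},
    {"xyz":[0,-0.05,0.04],"twist":[0,0,-1.5]},
    {"xyz":[0,-0.09,0.04],"twist":[0,0,-3]},
    {"xyz":[0,-0.13,0.04],"twist":[0,0,-5]},
    {"xyz":[0.001,-0.17,0.04],"twist":[0,0,-7]},
    {"xyz":[0.001,-0.21,0.04],"twist":[0,0,-9]},
    {"xyz":[0.002,-0.25,0.04],"twist":[0,0,-11]},
    {"xyz":[0.002,-0.29,0.04],"twist":[0,0,-13]},
    {"xyz":[0.002,-0.33,0.04],"twist":[0,0,-14.2]},
    {"xyz":[0.002,-0.36,0.04],"twist":[0,0,-14.2]},
    {"xyz":[0.002,-0.3785,0.04],"twist":[0,0,-14.2]},
  ],
)

```text
time: 6.67
tool_pos: [0.4947, -0.1793, 0.2603]
ee_rot: [-1.573, -0.001, -1.788]
wrist_force: [-0.4, 0.6, -2.6]
width: 0.0395
```

>>> step_arm(
  commands=[
    {"xyz":[0,0,0],"twist":[0,0,0]},
    {"xyz":[0,0,0],"twist":[0,0,0]},
    {"xyz":[0,0,0],"twist":[0,0,0]},
    {"xyz":[0,0,0],"twist":[0,0,0]},
  ],
)

```text
time: 7.0
tool_pos: [0.4956, -0.1747, 0.2613]
ee_rot: [-1.571, 0.001, -1.783]
wrist_force: [1.2, -0.9, -2.8]
width: 0.0394
```

```bash
python3 - <<'E'
from h import *
p,d=snap('side','side4'); cv2.imwrite('pics/side4z.png',cv2.resize(p[40:210,270:400],None,fx=3.5,fy=3.5,interpolation=2)[:,:,::-1])
p,d=snap('top','top4'); cv2.imwrite('pics/top4z.png',cv2.resize(p[120:290,300:460],None,fx=3.5,fy=3.5,interpolation=2)[:,:,::-1])
o=robot.get_obs();print(o)
E
```

```text
{'time': 7.1, 'joint_positions': array([-4.46778097e-01,  2.82468889e-02,  1.33824656e+00,  1.40713596e-04,
        1.77505849e+00,  1.33600856e+00]), 'qvel': array([-0.00077921, -0.00088795, -0.00229859, -0.00107552, -0.0017527 ,
       -0.00191922]), 'joint_torque': array([-1.88021818e-01, -3.30044925e+01, -3.18537140e+01,  1.88735628e-02,
       -6.68690563e-02,  1.78895396e-03]), 'tool_pos': array([ 0.49571655, -0.17467895,  0.2615819 ]), 'ee_rot': array([-1.57072468e+00,  1.24535197e-04, -1.78275811e+00]), 'wrist_force': array([ 0.07460395,  0.90914439, -1.94605378]), 'wrist_torque': array([ 0.07606151, -0.00108615,  0.01931917]), 'width': 0.03928847955704236}
```

View pics/side4z.png

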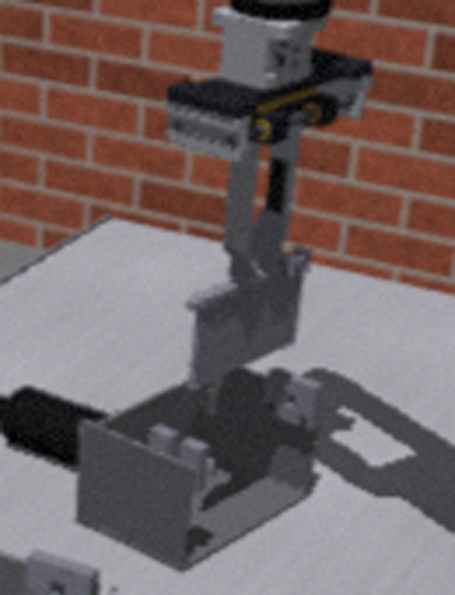

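View pics/top4z.png

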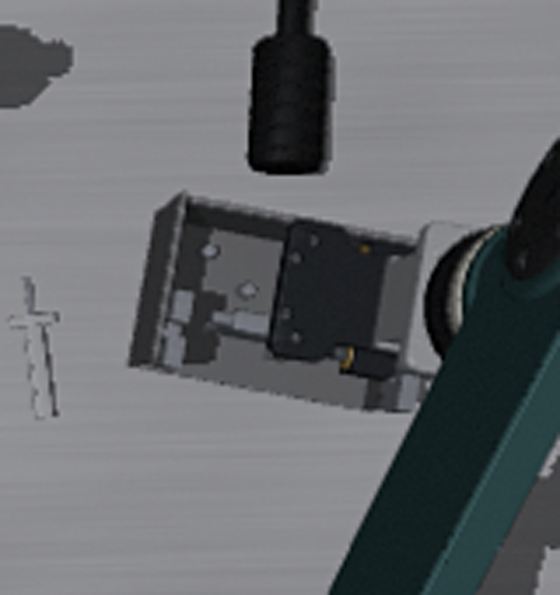

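```bash
python3 - <<'E'
from h import *
z=np.load('pics/top4.npz');d=z['d'];P=pts('top',d);P[d==0]=np.nan
Q=P[195:225,355:385]
print((Q[...,2]*1000).round(0)[8:26,2:26].astype(int))
m=(Q[...,2]>.215)&(Q[...,2]<.25)
o=robot.get_obs();T=o['tool_pos']
yaw=o['ee_rot'][2]+np.pi/2; print('yaw',np.degrees(yaw))
ex=np.array([np.cos(yaw),np.sin(yaw)]);ey=np.array([-ex[1],ex[0]])
q=Q[m]; l=q[:,:2]-T[:2]; f=np.stack([l@ex,l@ey,q[:,2]],1)
for y0 in np.arange(.04,.09,.006):
    s=f[(f[:,1]>=y0)&(f[:,1]<y0+.006)]
    if len(s): print(round(y0,3),len(s),s.mean(0).round(4),s[:,0].min().round(4),s[:,0].max().round(4))
print('ymax',f[:,1].max())
E
```

```text
[[                   2                    3                    4
                     7                    7                    6
                     5                    5                    5
                     5                    4                   14
                    18                   20                   20
                    21                    4                    5
                     6                    5                    6
                     4                  392                  394]
 [                   5                    8                    4
                     3                    3                    5
                     5                    3                    4
                     6                    3                    6
                    20                   22                   19
                     5                    5                    7
                     6                    5                    6
                   375                  389                  394]
 [                   4                    6               
[... 8048 characters left out ...]
           7                    6
                     1                    9                    4
                     7                  379                  386
                   390                  394                  394]]
yaw -12.144515473042764
0.046 5 [-0.0009  0.0512  0.2347] -0.0056 0.0051
0.052 19 [-1.000e-04  5.510e-02  2.345e-01] -0.0059 0.0063
0.058 17 [-0.0004  0.0613  0.2347] -0.0058 0.0056
0.064 18 [-0.0005  0.0673  0.2346] -0.006 0.0062
0.07 11 [-0.0005  0.0727  0.2335] -0.0046 0.0036
0.076 11 [-0.      0.0784  0.2334] -0.0036 0.0042
0.082 4 [2.000e-04 8.250e-02 2.333e-01] -0.0032 0.0037
ymax 0.08253289221676892<stdin>:4: RuntimeWarning: invalid value encountered in cast
```

>>> step_arm(
  commands=[
    {"xyz":[0.001,-0.001,-0.01],"twist":[0,0,0]},
    {"xyz":[0.001,-0.001,-0.02],"twist":[0,0,0]},
    {"xyz":[0.001,-0.001,-0.03],"twist":[0,0,0]},
    {"xyz":[0.001,-0.001,-0.035],"twist":[0,0,0]},
    {"xyz":[0.001,-0.001,-0.04],"twist":[0,0,0]},
    {"xyz":[0.001,-0.001,-0.045],"twist":[0,0,0]},
    {"xyz":[0.001,-0.001,-0.05],"twist":[0,0,0]},
    {"xyz":[0.001,-0.001,-0.055],"twist":[0,0,0]},
  ],
)

```text
time: 7.77
tool_pos: [0.4967, -0.177, 0.2062]
ee_rot: [-1.57, -0.0, -1.785]
wrist_force: [-0.4, -0.0, -2.0]
width: 0.0396
```

>>> step_arm(
  commands=[
    {"xyz":[0,0,-0.006],"twist":[0,0,0]},
    {"xyz":[0,0,-0.012],"twist":[0,0,0]},
    {"xyz":[0,0,-0.018],"twist":[0,0,0]},
    {"xyz":[0,0,-0.024],"twist":[0,0,0]},
    {"xyz":[0,0,-0.03],"twist":[0,0,0]},
    {"xyz":[0,0,-0.036],"twist":[0,0,0]},
    {"xyz":[0,0,-0.042],"twist":[0,0,0]},
    {"xyz":[0,0,-0.042],"twist":[0,0,0]},
    {"xyz":[0,0,-0.042],"twist":[0,0,0]},
  ],
)

```text
time: 8.52
tool_pos: [0.4963, -0.1768, 0.1639]
ee_rot: [-1.572, 0.0, -1.785]
wrist_force: [-0.2, -0.3, -2.4]
width: 0.0394
```

```bash
cat > meas.py <<'E'
from h import *
import sys
t=sys.argv[1]
p,d=snap('side','side'+t); cv2.imwrite(f'pics/side{t}z.png',cv2.resize(p[100:210,275:385],None,fx=5,fy=5,interpolation=2)[:,:,::-1])
p,d=snap('top','top'+t); cv2.imwrite(f'pics/top{t}z.png',cv2.resize(p[160:260,330:450],None,fx=5,fy=5,interpolation=2)[:,:,::-1])
o=robot.get_obs();T=o['tool_pos'];print(o['time'],T,o['ee_rot'],o['wrist_force'],o['wrist_torque'],o['width'])
P=pts('top',d);P[d==0]=np.nan
yaw=o['ee_rot'][2]+np.pi/2
ex=np.array([np.cos(yaw),np.sin(yaw)]);ey=np.array([-ex[1],ex[0]])
Q=P[170:250,330:440].reshape(-1,3)
l=Q[:,:2]-T[:2];f=np.stack([l@ex,l@ey,Q[:,2]],1)
zp=T[2]-.0315
for nm,c in (('bar',(abs(f[:,1]-.058)<.012)&(abs(f[:,0])<.009)&(abs(f[:,2]-zp-.004)<.008)),('pin',(f[:,1]>.0715)&(f[:,1]<.086)&(abs(f[:,0])<.008)&(abs(f[:,2]-zp-.003)<.007)),
  ('cheekF',(abs(f[:,1]-.081)<.012)&(f[:,0]<-.003)&(f[:,0]>-.035)&(abs(f[:,2]-.115)<.006)),('cheekB',(abs(f[:,1]-.081)<.012)&(f[:,0]>.003)&(f[:,0]<.035)&(abs(f[:,2]-.115)<.006))):
    s=f[c]
    if len(s): print(nm,len(s),s.mean(0).round(4),s[:,0].min().round(4),s[:,0].max().round(4),s[:,1].min().round(4),s[:,1].max().round(4))
E
python3 meas.py 5
```

```text
8.6167 [ 0.49681332 -0.17699341  0.16486052] [-1.57009291e+00 -2.12077251e-04 -1.78469166e+00] [-0.92421063  0.4301097  -3.29821484] [ 0.0555693  -0.00043143 -0.0405657 ] 0.03957449708680656
bar 36 [-0.0004  0.0623  0.1376] -0.0059 0.0057 0.0545 0.0697
pin 18 [-1.000e-04  7.780e-02  1.372e-01] -0.0034 0.0036 0.0717 0.0836
cheekF 47 [-0.0162  0.0816  0.1145] -0.0263 -0.0062 0.076 0.0878
cheekB 47 [0.0153 0.0821 0.1147] 0.0048 0.0253 0.0755 0.0878
```

View pics/side5z.png

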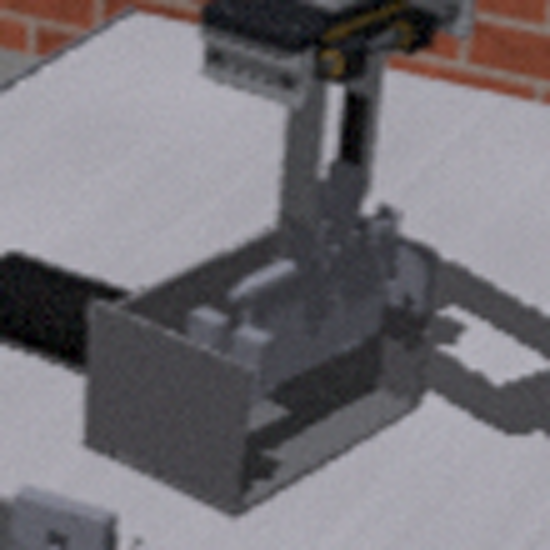

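View pics/top5z.png

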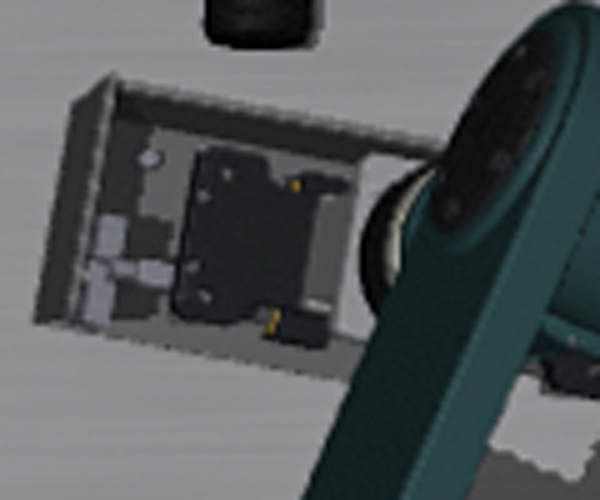

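>>> step_arm(
  commands=[
    {"xyz":[0,0.001,-0.005],"twist":[0,0,0]},
    {"xyz":[0,0.001,-0.01],"twist":[0,0,0]},
    {"xyz":[0,0.001,-0.014],"twist":[0,0,0]},
    {"xyz":[0,0.001,-0.017],"twist":[0,0,0]},
    {"xyz":[0,0.001,-0.02],"twist":[0,0,0]},
    {"xyz":[0,0.001,-0.02],"twist":[0,0,0]},
  ],
)

```text
time: 9.12
tool_pos: [0.4961, -0.1757, 0.1434]
ee_rot: [-1.573, 0.0, -1.785]
wrist_force: [0.0, -0.9, -3.9]
width: 0.0391
```

>>> step_arm(
  commands=[
    {"xyz":[0,0,-0.003],"twist":[0,0,0]},
    {"xyz":[0,0,-0.006],"twist":[0,0,0]},
    {"xyz":[0,0,-0.009],"twist":[0,0,0]},
    {"xyz":[0,0,-0.012],"twist":[0,0,0]},
    {"xyz":[0,0,-0.014],"twist":[0,0,0]},
    {"xyz":[0,0,-0.014],"twist":[0,0,0]},
  ],
)

```text
time: 9.62
tool_pos: [0.4962, -0.1758, 0.1298]
ee_rot: [-1.572, 0.0, -1.785]
wrist_force: [-0.7, -0.6, -3.6]
width: 0.0393
```

```bash
python3 meas.py 6
```

```text
9.7167 [ 0.49656037 -0.17586041  0.13040761] [-1.57094458e+00 -1.58234575e-05 -1.78467783e+00] [-0.43695806 -0.16657486 -2.31920432] [ 0.02131565 -0.01688095 -0.02096827] 0.039500583873249354
bar 29 [-0.0006  0.0631  0.1034] -0.0059 0.0055 0.0566 0.0698
pin 17 [0.0007 0.0774 0.1022] -0.0034 0.0059 0.0722 0.0856
cheekF 48 [-0.0159  0.0808  0.1146] -0.0261 -0.0055 0.0741 0.0867
cheekB 49 [0.0154 0.081  0.1146] 0.0054 0.0257 0.0746 0.0866
```

View pics/side6z.png

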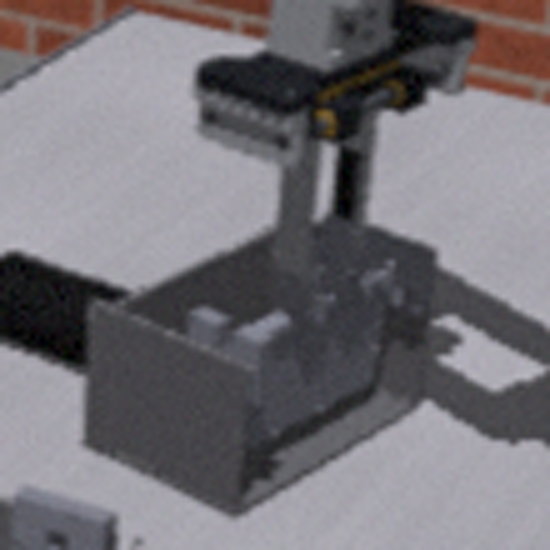

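>>> step_arm(
  commands=[
    {"xyz":[0,0,-0.001],"twist":[0,0,0]},
    {"xyz":[0,0,-0.002],"twist":[0,0,0]},
    {"xyz":[0,0,-0.002],"twist":[0,0,0]},
  ],
)

```text
time: 9.97
tool_pos: [0.4965, -0.1759, 0.1284]
ee_rot: [-1.571, -0.0, -1.785]
wrist_force: [-0.2, -1.0, -2.5]
width: 0.0395
```

>>> step_arm(
  commands=[
    {"xyz":[0,0,-0.001],"twist":[0,0,0]},
    {"xyz":[0,0,-0.001],"twist":[0,0,0]},
    {"xyz":[0,0,-0.001],"twist":[0,0,0]},
  ],
)

```text
time: 10.22
tool_pos: [0.4965, -0.1759, 0.1274]
ee_rot: [-1.571, -0.0, -1.785]
wrist_force: [-0.8, -0.1, -2.8]
width: 0.0394
```

>>> step_arm(
  commands=[
    {"xyz":[0,0,-0.001],"twist":[0,0,0]},
    {"xyz":[0,0,-0.001],"twist":[0,0,0]},
    {"xyz":[0,0,-0.001],"twist":[0,0,0]},
  ],
)

```text
time: 10.47
tool_pos: [0.4965, -0.1759, 0.1264]
ee_rot: [-1.571, -0.0, -1.785]
wrist_force: [-0.3, -0.1, -3.7]
width: 0.0399
```

```bash
python3 meas.py 7
```

```text
10.5667 [ 0.49656065 -0.1758968   0.12647428] [-1.57084412e+00 -1.05092258e-04 -1.78469856e+00] [ 0.10568346  0.4427417  -3.42956361] [ 0.07887495 -0.02006138 -0.00684337] 0.039352434934407376
bar 31 [-0.0001  0.0633  0.0996] -0.0056 0.006 0.0563 0.0699
pin 25 [0.0012 0.0791 0.0971] -0.0033 0.0059 0.0715 0.0858
cheekF 47 [-0.0158  0.0807  0.1147] -0.026 -0.0053 0.0746 0.0869
cheekB 46 [0.0152 0.0808 0.1146] 0.0053 0.0266 0.0743 0.0864
```

>>> step_arm(
  commands=[
    {"xyz":[0,0,-0.0005],"twist":[0,0,0]},
    {"xyz":[0,0,-0.0005],"twist":[0,0,0]},
    {"xyz":[0,0,-0.0005],"twist":[0,0,0]},
  ],
)

```text
time: 10.82
tool_pos: [0.4966, -0.1759, 0.126]
ee_rot: [-1.571, -0.0, -1.785]
wrist_force: [0.4, 0.3, -2.7]
width: 0.0394
```

>>> step_arm(
  commands=[
    {"xyz":[0,0,-0.0005],"twist":[0,0,0]},
    {"xyz":[0,0,-0.0005],"twist":[0,0,0]},
    {"xyz":[0,0,-0.0005],"twist":[0,0,0]},
  ],
)

```text
time: 11.07
tool_pos: [0.4966, -0.1759, 0.1257]
ee_rot: [-1.571, -0.0, -1.785]
wrist_force: [-0.2, -0.7, -2.2]
width: 0.0393
```

>>> step_arm(
  commands=[
    {"xyz":[0,0,-0.0005],"twist":[0,0,0]},
    {"xyz":[0,0,-0.0005],"twist":[0,0,0]},
    {"xyz":[0,0,-0.0005],"twist":[0,0,0]},
  ],
)

```text
time: 11.32
tool_pos: [0.4967, -0.176, 0.1255]
ee_rot: [-1.57, -0.0, -1.785]
wrist_force: [-0.5, -1.0, 0.5]
width: 0.0391
```

```bash
python3 meas.py 8
```

```text
11.4167 [ 0.4967304  -0.17597841  0.12546945] [-1.57016422e+00 -2.10778536e-04 -1.78469456e+00] [-1.53819647 -0.619609    0.98221531] [0.23099298 0.11975322 0.10564459] 0.0396609669766123
bar 30 [-0.0001  0.0633  0.0985] -0.0059 0.006 0.0568 0.0698
pin 26 [0.0009 0.0791 0.0963] -0.0031 0.0055 0.0718 0.0855
cheekF 48 [-0.016   0.0808  0.1142] -0.0262 -0.0057 0.0749 0.0868
cheekB 48 [0.0153 0.0811 0.1149] 0.0054 0.026 0.0745 0.0869
```

View pics/side8z.png

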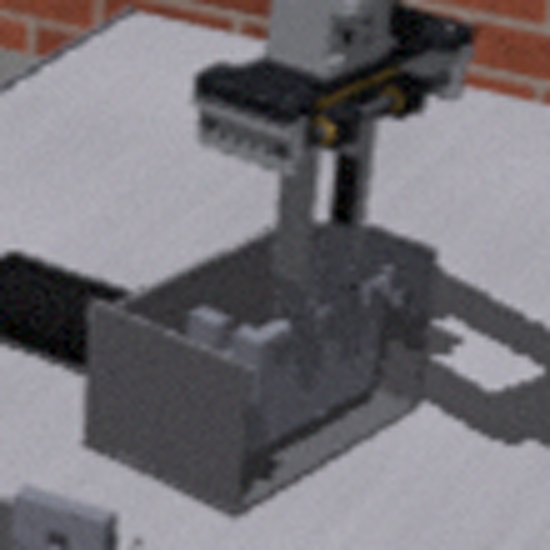

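>>> step_arm(
  commands=[
    {"xyz":[0,0,0.0005],"twist":[0,0,0]},
    {"xyz":[0,0,0.0005],"twist":[0,0,0]},
    {"xyz":[0,0,0.0005],"twist":[0,0,0]},
  ],
)

```text
time: 11.67
tool_pos: [0.4967, -0.176, 0.1256]
ee_rot: [-1.571, -0.0, -1.785]
wrist_force: [-1.3, -0.1, -0.4]
width: 0.0397
```

```bash
python3 meas.py 9; cat > tilt.py <<'E'
from h import *
import sys
z=np.load(f'pics/side{sys.argv[1]}.npz');d=z['d'];P=pts('side',d);P[d==0]=np.nan
o=robot.get_obs();T=o['tool_pos']
yaw=o['ee_rot'][2]+np.pi/2
ex=np.array([np.cos(yaw),np.sin(yaw)]);ey=np.array([-ex[1],ex[0]])
l=P[...,:2]-T[:2];f=np.stack([l@ex,l@ey,P[...,2]],-1)
# max height of bar per y-slice
for y0 in np.arange(-.092,.09,.006):
    s=f[(f[...,1]>=y0)&(f[...,1]<y0+.006)&(abs(f[...,0])<.009)&(f[...,2]>.07)&(f[...,2]<.108)]
    if len(s)>2: print(round(y0,3),len(s),'top',np.sort(s[:,2])[-3:].round(4),'x',s[:,0].min().round(4),s[:,0].max().round(4))
E
python3 tilt.py 9
```

```text
11.7667 [ 0.49666492 -0.1759453   0.12556636] [-1.57058512e+00 -1.53889528e-04 -1.78470345e+00] [-0.57706236 -1.30015215  0.43609303] [0.19760912 0.08374353 0.03027762] 0.039766520311766446
bar 30 [-0.0001  0.0634  0.099 ] -0.0057 0.006 0.0561 0.0698
pin 23 [0.0011 0.0791 0.0965] -0.0034 0.0057 0.0718 0.0855
cheekF 48 [-0.0161  0.0808  0.1146] -0.026 -0.0058 0.0749 0.0866
cheekB 46 [0.0156 0.0809 0.1149] 0.0059 0.0256 0.0746 0.0866
-0.08 21 top [0.1067 0.1068 0.1076] x -0.0088 0.0073
-0.074 7 top [0.0991 0.1023 0.1024] x -0.0083 0.0043
-0.068 13 top [0.0996 0.1004 0.1017] x -0.0083 0.0054
-0.062 6 top [0.0891 0.0959 0.0964] x -0.0075 -0.0039
-0.056 7 top [0.0916 0.0943 0.0967] x -0.0085 -0.0036
-0.05 10 top [0.0991 0.0997 0.1007] x -0.0084 0.0023
-0.044 12 top [0.0986 0.0999 0.102 ] x -0.0074 -0.0023
-0.038 7 top [0.0918 0.0948 0.0954] x -0.0078 -0.0012
-0.032 7 top [0.0901 0.094  0.0989] x -0.0081 -0.0047
-0.026 7 top [0.0855 0.0884 0.0926] x -0.0084 -0.0033
-0.02 14 top [0.1016 0.1045 0.1048] x -0.007 0.0043
-0.014 14 top [0.1042 0.105  0.1053] x -0.0079 0.0039
-0.008 9 top [0.093  0.0955 0.0978] x -0.0089 -0.0038
-0.002 7 top [0.0918 0.0954 0.1022] x -0.009 -0.0043
0.004 8 top [0.0864 0.0897 0.0902] x -0.0085 -0.0027
0.01 9 top [0.085  0.0875 0.1067] x -0.0057 0.0003
0.016 20 top [0.1054 0.106  0.1065] x -0.0084 0.0084
0.022 13 top [0.0985 0.1042 0.1051] x -0.0077 0.0022
0.028 11 top [0.0957 0.0968 0.0982] x -0.0077 0.0013
0.034 8 top [0.0963 0.0966 0.1004] x -0.0081 0.0027
0.04 7 top [0.0975 0.0977 0.0991] x -0.0088 0.0027
0.076 6 top [0.1024 0.1031 0.1063] x -0.0021 0.0036
0.082 9 top [0.1024 0.1033 0.1078] x -0.0002 0.0071
0.088 37 top [0.0992 0.1009 0.1057] x -0.0087 0.0089
```

Contact came where the hinge height predicted, at TCP z ≈ 0.1256 with about 4 N. The flap looks level within about 2 mm between its two ends, so I'm letting the pin out.

>>> step_arm(
  commands=[
    {"xyz":[0,0,0],"twist":[0,0,0]},
    {"xyz":[0,0,0],"twist":[0,0,0]},
    {"xyz":[0,0,0],"twist":[0,0,0]},
    {"xyz":[0,0,0],"twist":[0,0,0]},
  ],
  fingers=115,
)

```text
time: 12.1
tool_pos: [0.4967, -0.1776, 0.1261]
ee_rot: [-1.569, -0.004, -1.785]
wrist_force: [-0.7, -5.4, 1.0]
width: 0.0515
```

```bash
python3 meas.py 10; python3 tilt.py 10|head -14
```

```text
12.2 [ 0.49668601 -0.17748034  0.1260633 ] [-1.56945906 -0.00314269 -1.78546597] [-1.16407404 -5.54425456  1.24283692] [-0.83389161  0.19165303  0.04242593] 0.051474648456654996
bar 30 [-0.0004  0.0631  0.0993] -0.0059 0.0059 0.057 0.07
pin 24 [0.0009 0.0789 0.0983] -0.0039 0.0053 0.0722 0.0858
cheekF 47 [-0.0163  0.0823  0.1151] -0.0264 -0.0061 0.076 0.088
cheekB 47 [0.015  0.0824 0.115 ] 0.0049 0.0253 0.0764 0.0884
-0.092 3 top [0.0846 0.0881 0.0892] x 0.0031 0.0041
-0.08 11 top [0.1017 0.1029 0.1031] x -0.0089 0.0039
-0.074 15 top [0.1052 0.1066 0.1071] x -0.0082 0.0072
-0.068 4 top [0.0936 0.0949 0.1006] x -0.0065 0.0022
-0.062 15 top [0.1009 0.102  0.1038] x -0.0077 0.0057
-0.056 6 top [0.089  0.094  0.0983] x -0.0081 -0.0047
-0.05 8 top [0.0848 0.0941 0.0989] x -0.009 -0.0014
-0.044 6 top [0.0956 0.1011 0.1025] x -0.0085 -0.0034
-0.038 8 top [0.0882 0.0913 0.1001] x -0.0081 -0.0032
-0.032 5 top [0.0817 0.0818 0.0884] x -0.0069 -0.0047
-0.026 13 top [0.0984 0.102  0.1069] x -0.0089 0.0051
-0.02 21 top [0.1052 0.1055 0.1064] x -0.0077 0.0086
-0.014 10 top [0.0962 0.0974 0.0984] x -0.0081 0.0016
-0.008 11 top [0.0938 0.0981 0.1006] x -0.0086 0.0015
```

View pics/side10z.png

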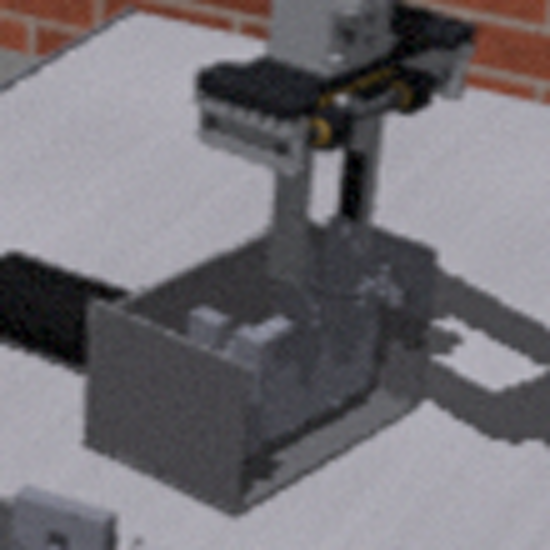

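>>> step_arm(
  commands=[
    {"xyz":[0,0,0],"twist":[0,0,0]},
    {"xyz":[0,0,0],"twist":[0,0,0]},
    {"xyz":[0,0,0],"twist":[0,0,0]},
    {"xyz":[0,0,0],"twist":[0,0,0]},
  ],
  fingers=80,
)

```text
time: 12.53
tool_pos: [0.4966, -0.1747, 0.1251]
ee_rot: [-1.572, 0.002, -1.784]
wrist_force: [0.0, -0.1, -0.3]
width: 0.0641
```

```bash
python3 meas.py 11; python3 tilt.py 11|head -14
python3 - <<'E'
from h import *
z=np.load('pics/side11.npz')['p'];cv2.imwrite('pics/s11zz.png',cv2.resize(z[130:195,300:385],None,fx=8,fy=8,interpolation=2)[:,:,::-1])
E
```

```text
12.6333 [ 0.49654373 -0.17500499  0.12514039] [-1.57150637e+00  1.36991193e-03 -1.78407194e+00] [-0.76755259  0.67391059 -0.44898223] [ 0.03951967  0.02854226 -0.00474654] 0.06451513899106648
bar 30 [0.0008 0.0628 0.0981] -0.005 0.0069 0.0556 0.0691
pin 25 [0.0015 0.0793 0.0972] -0.0028 0.0063 0.0726 0.0859
cheekF 49 [-0.0156  0.0801  0.1147] -0.0258 -0.0054 0.0734 0.0861
cheekB 47 [0.0156 0.0802 0.1143] 0.0056 0.0261 0.0735 0.0859
-0.092 3 top [0.0889 0.0907 0.0908] x -0.0012 0.0031
-0.086 5 top [0.0945 0.0965 0.1034] x -0.0078 0.005
-0.08 27 top [0.1075 0.1076 0.108 ] x -0.0088 0.0076
-0.068 11 top [0.0986 0.1005 0.1027] x -0.0068 0.006
-0.062 16 top [0.0969 0.1    0.1023] x -0.0089 0.0039
-0.056 6 top [0.0784 0.0899 0.093 ] x -0.0077 -0.0033
-0.05 5 top [0.0872 0.0942 0.0975] x -0.0082 -0.0026
-0.044 10 top [0.0855 0.0895 0.0996] x -0.0085 -0.0032
-0.038 5 top [0.0748 0.0773 0.0931] x -0.009 -0.0044
-0.032 9 top [0.0901 0.1003 0.1031] x -0.0075 0.0034
-0.026 29 top [0.1069 0.1077 0.1078] x -0.0089 0.0083
-0.02 10 top [0.0951 0.0978 0.0984] x -0.0082 -0.0004
-0.014 11 top [0.0955 0.097  0.098 ] x -0.0073 0.0013
-0.008 8 top [0.0902 0.0958 0.0985] x -0.009 -0.0033
```

View pics/s11zz.png

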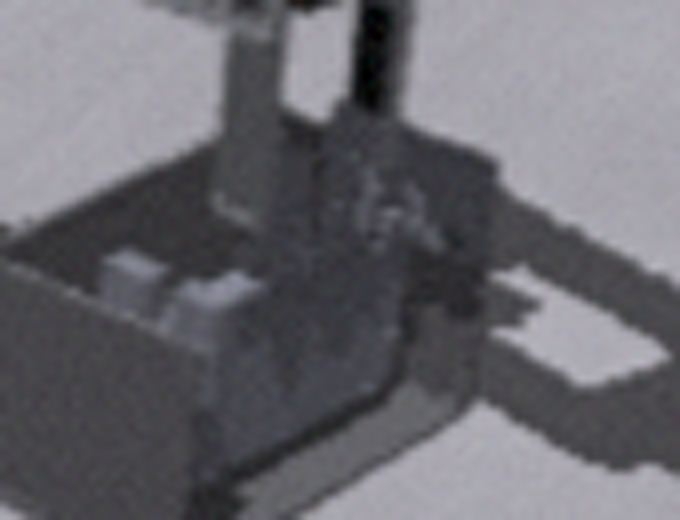

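```bash
python3 - <<'E'
from h import *
z=np.load('pics/side11.npz');d=z['d'];P=pts('side',d);P[d==0]=np.nan
o=robot.get_obs();T=o['tool_pos'];yaw=o['ee_rot'][2]+np.pi/2
ex=np.array([np.cos(yaw),np.sin(yaw)]);ey=np.array([-ex[1],ex[0]])
l=P[...,:2]-T[:2];f=np.stack([l@ex,l@ey,P[...,2]],-1)
c=(abs(f[...,0])<.014)&(f[...,2]>.108)&(f[...,2]<.150)&(abs(f[...,1])<.06)
h=np.histogram(f[c][:,1],bins=np.arange(-.06,.061,.002))
for a,b in zip(h[1],h[0]): 
    if b: 
        s=f[c];s=s[(s[:,1]>=a)&(s[:,1]<a+.002)];print(round(a,3),b,s[:,2].max().round(3),s[:,0].min().round(3),s[:,0].max().round(3))
E
```

```text
-0.05 1 0.134 -0.008 -0.008
-0.046 1 0.145 -0.008 -0.008
-0.044 4 0.144 -0.011 -0.008
-0.042 2 0.137 -0.011 -0.009
-0.04 2 0.131 -0.011 -0.009
-0.038 6 0.145 -0.011 -0.0
-0.036 3 0.144 -0.012 -0.005
-0.034 4 0.149 -0.009 0.002
-0.032 4 0.145 -0.012 0.004
-0.03 9 0.149 -0.014 0.01
-0.028 16 0.142 -0.013 0.009
-0.026 26 0.146 -0.013 0.009
-0.024 18 0.145 -0.013 0.008
-0.022 10 0.147 -0.012 0.005
-0.02 2 0.141 0.001 0.001
0.012 6 0.144 -0.012 -0.001
0.014 1 0.12 -0.009 -0.009
0.016 2 0.135 -0.012 -0.011
0.018 13 0.144 -0.014 -0.0
0.02 11 0.141 -0.013 -0.003
0.022 8 0.141 -0.012 -0.003
0.024 10 0.147 -0.014 -0.006
0.026 1 0.147 -0.011 -0.011
0.03 1 0.135 -0.008 -0.008
0.034 4 0.141 -0.011 0.001
0.036 7 0.147 -0.012 -0.003
0.038 7 0.142 -0.012 0.006
0.04 11 0.149 -0.011 0.005
0.042 19 0.149 -0.011 0.008
0.044 15 0.149 -0.011 0.008
0.046 7 0.149 -0.01 0.004
```

The sliding tab's inner face sits at y ≈ −24.5 mm, where it should be with the pin fully out. A pin stuck on the cheek would put it near −17. So it snapped in, and I'm opening up and lifting away.

>>> step_arm(
  commands=[
    {"xyz":[0,0,0],"twist":[0,0,0]},
    {"xyz":[0,0,0],"twist":[0,0,0]},
    {"xyz":[0,0,0],"twist":[0,0,0]},
    {"xyz":[0,0,0],"twist":[0,0,0]},
  ],
  fingers=0,
)

```text
time: 12.97
tool_pos: [0.4966, -0.1757, 0.1255]
ee_rot: [-1.571, 0.0, -1.785]
wrist_force: [-0.1, -0.2, 0.0]
width: 0.0876
```

>>> step_arm(
  commands=[
    {"xyz":[0,0,0.01],"twist":[0,0,0]},
    {"xyz":[0,0,0.02],"twist":[0,0,0]},
    {"xyz":[0,0,0.04],"twist":[0,0,0]},
    {"xyz":[0,0,0.06],"twist":[0,0,0]},
    {"xyz":[0,0,0.09],"twist":[0,0,0]},
    {"xyz":[0,0,0.12],"twist":[0,0,0]},
    {"xyz":[0,0,0.15],"twist":[0,0,0]},
    {"xyz":[0,0,0.15],"twist":[0,0,0]},
  ],
)

```text
time: 13.63
tool_pos: [0.499, -0.177, 0.2848]
ee_rot: [-1.556, -0.003, -1.785]
wrist_force: [0.4, 0.7, 0.8]
width: 0.0942
```

>>> step_arm(
  commands=[
    {"xyz":[-0.02,-0.03,0],"twist":[0,0,0]},
    {"xyz":[-0.04,-0.06,0],"twist":[0,0,0]},
    {"xyz":[-0.06,-0.09,0],"twist":[0,0,0]},
    {"xyz":[-0.08,-0.12,0],"twist":[0,0,0]},
    {"xyz":[-0.1,-0.15,0],"twist":[0,0,0]},
    {"xyz":[-0.12,-0.18,0],"twist":[0,0,0]},
    {"xyz":[-0.14,-0.21,0],"twist":[0,0,0]},
    {"xyz":[-0.16,-0.24,0],"twist":[0,0,0]},
    {"xyz":[-0.18,-0.27,0],"twist":[0,0,0]},
    {"xyz":[-0.2,-0.3,0],"twist":[0,0,0]},
    {"xyz":[-0.2,-0.3,0],"twist":[0,0,0]},
    {"xyz":[-0.2,-0.3,0],"twist":[0,0,0]},
  ],
)

```text
time: 14.63
tool_pos: [0.2954, -0.477, 0.2754]
ee_rot: [-1.571, 0.001, -1.788]
wrist_force: [0.4, 0.1, -0.3]
width: 0.0941
```

```bash
python3 - <<'E'
from h import *
p,d=snap('side','side12'); cv2.imwrite('pics/side12z.png',cv2.resize(p[135:210,290:375],None,fx=7,fy=7,interpolation=2)[:,:,::-1])
p,d=snap('top','top12'); cv2.imwrite('pics/top12z.png',cv2.resize(p[165:250,325:440],None,fx=6,fy=6,interpolation=2)[:,:,::-1]); cv2.imwrite('pics/top12.png',p[:,:,::-1])
o=robot.get_obs();print(o['time'],o['tool_pos'],o['wrist_force'])
P=pts('top',d);P[d==0]=np.nan
H=np.array([.4965,-.1757]);yaw=np.radians(-12.2);ex=np.array([np.cos(yaw),np.sin(yaw)]);ey=np.array([-ex[1],ex[0]])
l=P[...,:2]-H;f=np.stack([l@ex,l@ey,P[...,2]],-1)
c=(abs(f[...,0])<.016)&(abs(f[...,1])<.09)&(f[...,2]>.08)
for lo,hi in((.135,.16),):
    m=(c&(f[...,2]>lo)&(f[...,2]<hi)).astype(np.uint8)
    n,L,S,_=cv2.connectedComponentsWithStats(m)
    for i in range(1,n):
        s=f[L==i]
        if len(s)>5: print('tab',len(s),s.mean(0).round(4),s.min(0).round(4),s.max(0).round(4))
for y0 in np.arange(-.09,.09,.01):
    s=f[c&(f[...,1]>=y0)&(f[...,1]<y0+.01)&(f[...,2]<.106)&(abs(f[...,0])<.0055)]
    if len(s): print(round(y0,3),len(s),np.median(s,0).round(4))
E
```

```text
14.7333 [ 0.29692934 -0.47542429  0.27590735] [ 0.28839554 -0.23110879  0.22632548]
tab 46 [0.0003 0.0194 0.1443] [-0.0104  0.0139  0.1355] [0.0113 0.0231 0.1494]
tab 50 [-0.0002 -0.0264  0.1432] [-0.0105 -0.0315  0.1351] [ 0.0106 -0.0225  0.1484]
-0.08 17 [-0.     -0.0752  0.0969]
-0.07 18 [-0.     -0.0627  0.1015]
-0.06 20 [-0.0005 -0.0552  0.0974]
-0.05 6 [ 0.0013 -0.0484  0.0966]
-0.03 11 [-0.0024 -0.0225  0.0994]
-0.02 19 [ 0.0001 -0.0157  0.0981]
-0.01 18 [-0.0009 -0.0057  0.0986]
-0.0 5 [0.0002 0.0006 0.0994]
0.02 20 [-0.      0.0262  0.0991]
0.03 18 [-0.0002  0.0357  0.0984]
0.04 19 [-0.0005  0.044   0.0983]
0.05 19 [-0.0006  0.0547  0.0989]
0.06 22 [0.0002 0.0647 0.0993]
0.07 13 [0.0006 0.0739 0.0992]
0.08 17 [0.0004 0.0844 0.0994]
```

View pics/side12z.png

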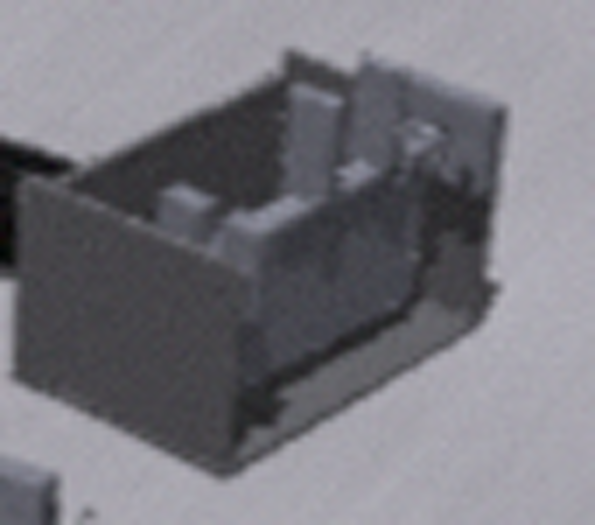

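View pics/top12z.png

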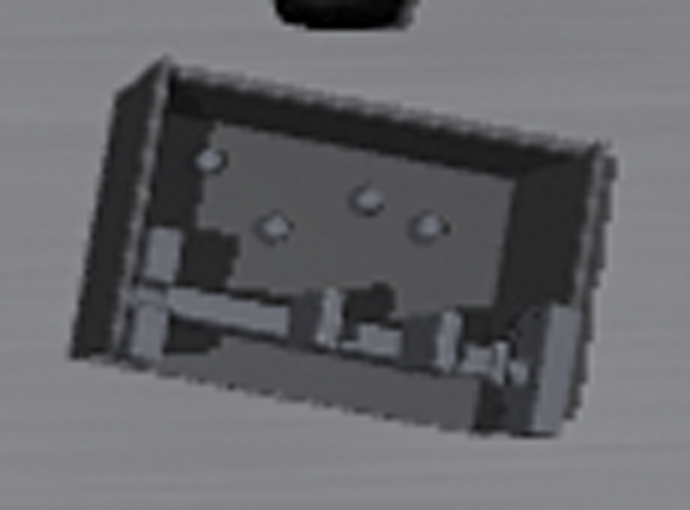

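View pics/top12.png

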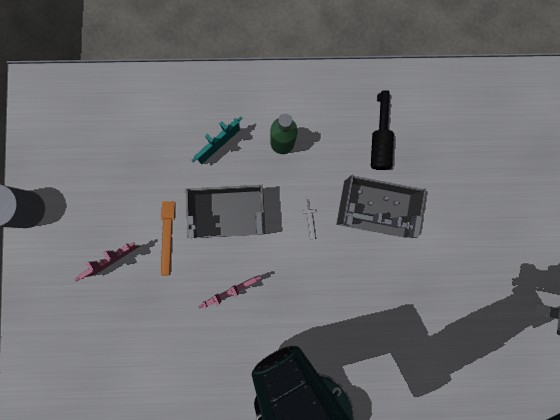

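The flap hangs in bin_b with its bar running level along the hinge. Its tabs are 45.8 mm apart centre to centre (46 mm expected with the pin out), and the caps and bystanders haven't moved. Handing in.

```bash
python3 -c "
from bench import robot
print(robot.close_job())"
```

```text
the job is handed in; nothing more can be done
None
```

The steel flap now hangs in bin_b's hinge bracket, facing the same way as before, and I handed the job in at about 14.8 s with the gripper well clear. I squeezed the tabs (opening 39.9 mm, so the pin was fully drawn) and lifted the flap off bin_a. I then lowered it level until the plain pin touched the slot floor, and let the sprung pin out.

**Last checks:**
- **Sprung pin:** The tabs measured 45.8 mm apart centre to centre, against 46 mm with the pin fully out. The flap sits about 3.5 mm towards +y, within its side play, which puts the pin about 5 mm into its hole.
- **Seating and hang:** The bar's measured height was 98–99 mm at the plain end. The bar read about the same along its length, apart from scatter of a few millimetres near the sprung end. The tabs stand upright over the hinge axis within about 0.5 mm, so the flap hangs straight.
- **Forces:** The wrist force readings, taken at the end of each move, showed about 4 N when the pin touched the slot floor and about 5.5 N sideways while the pin came out.
- **Other things:** The caps and the bystanders look unmoved in the final top view.

No check failed. The depth readings are noisy by 1–2 mm, and I inferred how far the pin is in its hole from the tab positions, because the cameras cannot see it directly.

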